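# Clip a tray of loose grinding balls onto the shaker

### The job

Carry the open steel tray of loose grinding balls, keeping it level so that no ball leaves it, onto the shaker's platform. Then push its tongue under the clip's sprung jaw until it presses the black sprung bumper behind the jaw back by some 3 to 5 mm, without driving the bumper to its end, and leave the tray clipped there against the bumper with all five balls in it. Leave the dishes, the bottle and the rack alone.

Things in the scene. Friction and masses are not known exactly. Their poses are not given: they have to be found in the camera images.
- tray_mid (a point): loose open steel tray, 0.24-0.39 kg empty: flat-bottomed pan 150 (x) by 110 mm (y), floor 4 mm, 3 mm walls, rims 28 mm above its underside. At its middle an upright grip plate, 50 mm long (x), 14 mm thick (y), rises to 80 mm above the underside, to be pinched from above. Point: tray's middle, 40 mm above the underside; x towards the tongue, z up. It and the shaker may swap sides
- tongue_tip (a point): middle of the front edge of the tray's tongue, at underside height, 135 mm ahead (+x) of the tray's middle. The tongue is a flat plate 70 mm wide and 4 mm thick that continues the tray's underside and sticks out 60 mm beyond the front wall, its nose rounded. At the start it points away from the robot, turned up to 0.4 rad
- tray_rear (a point): middle of the outer face of the tray's rear wall, 14 mm above the underside, 75 mm behind (-x) the tray's middle: plain flat wall 110 mm wide and 28 mm high, where the tray can be pushed
- clip (a point): fixed point of the edge clip at the far end of the shaker: on the middle line, on the platform (85 mm above the bench), at the rear end of the clip. x is the way the tongue is pushed in (away from the robot, turned up to 0.22 rad), z up. When home, the tongue's tip lies 0 to 19 mm beyond this point: the bumper behind it is set differently each time and must be felt
- platform (a point): point on the shaker's flat platform, 110 mm before the clip point, on its middle line. Platform 200 mm wide, from 245 mm before the clip point to 55 mm beyond. Cheeks 20 mm high flank the clip, 78 mm apart from 28 mm before the clip point, flared wider to 38 mm before it. A bridge within 18 mm of that point rises to 43 mm above the platform
- jaw (a joint): lift (m) of the clip's sprung jaw: 0 empty, 0.0025 with the tongue under it, at most 0.012. Underside 1.5 mm above the platform from 2 to 16 mm before the clip point, then sloping up 25 degrees to 8 mm at 30 mm before it; 72 mm wide. Spring about 2 N at rest, 400 N/m. Pushing the tray in takes about 3 to 12 N by friction and load
- bumper (a joint): travel (m) of the black sprung bumper bar (66 mm wide, 14 mm high) behind the clip that the tongue's tip meets: 0 free, 0.008 at its end. Its face at rest is 0 to 12 mm beyond the clip point, not told. It starts to give at 2 N, then 1 N per mm, on top of the sliding force. 2 to 7 mm is well pressed; more is forced. Clip friction holds the tray when let go
- ball0_center (a point): one of five loose polished steel grinding balls, 16 mm diameter, 17 g, loose on the floor of the tray; the point is its centre
- ball1_center (a point): one of five loose polished steel grinding balls, 16 mm diameter, 17 g, loose on the floor of the tray; the point is its centre
- ball2_center (a point): one of five loose polished steel grinding balls, 16 mm diameter, 17 g, loose on the floor of the tray; the point is its centre
- ball3_center (a point): one of five loose polished steel grinding balls, 16 mm diameter, 17 g, loose on the floor of the tray; the point is its centre
- ball4_center (a point): one of five loose polished steel grinding balls, 16 mm diameter, 17 g, loose on the floor of the tray; the point is its centre
- dishes: a stack of culture dishes, 90 mm diameter, 78 mm high, standing midway between shaker and tray; origin under its centre. A bystander standing loose on the bench: leave it where it is.
- reagent: a round bottle, 66 mm diameter, 150 mm high, just beyond the dishes; origin under its centre. A bystander standing loose on the bench: leave it where it is.
- rack: a white tube rack 120 by 80 mm, 57 mm high, at the left edge of the work; origin under its centre. A bystander standing loose on the bench: leave it where it is.
There are look-alikes about, which are no part of the job. There is more than one size of the part that bears tray_mid; the job needs the largest.

How it is judged (in metres and radians):
On the way:
1. the tongue, under the jaw, presses the sprung bumper back by 2 mm or more (value of joint bumper above 0.002 m and x of tongue_tip in the frame of clip between -0.003 and 0.021 m and y of tongue_tip in the frame of clip between -0.007 and 0.007 m and z of tongue_tip in the frame of clip between -0.004 and 0.004 m and angle between the x axis of tray_mid and the x axis of clip, either way round below 0.07 rad and angle between tray_mid's own z axis and vertical below 0.05 rad and value of joint jaw above 0.0015 m), for 0.1 s.
At the end, for the whole second after the job is handed in: tongue in the clip, jaw lifted over 1.5 mm by it, bumper still pressed (over 0.5 mm); tip within 7 mm of the middle line and 3 mm before to 21 mm beyond the clip point; tray flat on the platform (4 mm, 0.05 rad), in line (0.07 rad), released, at rest; all balls within its walls, below 40 mm (x of tongue_tip in the frame of clip between -0.003 and 0.021 m and y of tongue_tip in the frame of clip between -0.007 and 0.007 m and z of tongue_tip in the frame of clip between -0.004 and 0.004 m and angle between the x axis of tray_mid and the x axis of clip, either way round below 0.07 rad and angle between tray_mid's own z axis and vertical below 0.05 rad and value of joint jaw above 0.0015 m and x of ball0_center in the frame of tray_mid between -0.075 and 0.075 m and y of ball0_center in the frame of tray_mid between -0.055 and 0.055 m and z of ball0_center in the frame of tray_mid between -0.045 and 0 m and x of ball1_center in the frame of tray_mid between -0.075 and 0.075 m and y of ball1_center in the frame of tray_mid between -0.055 and 0.055 m and z of ball1_center in the frame of tray_mid between -0.045 and 0 m and x of ball2_center in the frame of tray_mid between -0.075 and 0.075 m and y of ball2_center in the frame of tray_mid between -0.055 and 0.055 m and z of ball2_center in the frame of tray_mid between -0.045 and 0 m and x of ball3_center in the frame of tray_mid between -0.075 and 0.075 m and y of ball3_center in the frame of tray_mid between -0.055 and 0.055 m and z of ball3_center in the frame of tray_mid between -0.045 and 0 m and x of ball4_center in the frame of tray_mid between -0.075 and 0.075 m and y of ball4_center in the frame of tray_mid between -0.055 and 0.055 m and z of ball4_center in the frame of tray_mid between -0.045 and 0 m and value of joint bumper above 0.0005 m and linear speed of tray below 0.02 m/s); the robot touches nothing.
It fails at once if a ball leaves the tray (not ((x of ball0_center in the frame of tray_mid between -0.075 and 0.075 m and y of ball0_center in the frame of tray_mid between -0.055 and 0.055 m and z of ball0_center in the frame of tray_mid between -0.045 and 0 m) and (x of ball1_center in the frame of tray_mid between -0.075 and 0.075 m and y of ball1_center in the frame of tray_mid between -0.055 and 0.055 m and z of ball1_center in the frame of tray_mid between -0.045 and 0 m) and (x of ball2_center in the frame of tray_mid between -0.075 and 0.075 m and y of ball2_center in the frame of tray_mid between -0.055 and 0.055 m and z of ball2_center in the frame of tray_mid between -0.045 and 0 m) and (x of ball3_center in the frame of tray_mid between -0.075 and 0.075 m and y of ball3_center in the frame of tray_mid between -0.055 and 0.055 m and z of ball3_center in the frame of tray_mid between -0.045 and 0 m) and (x of ball4_center in the frame of tray_mid between -0.075 and 0.075 m and y of ball4_center in the frame of tray_mid between -0.055 and 0.055 m and z of ball4_center in the frame of tray_mid between -0.045 and 0 m))).
It fails at once if the tray is tipped by more than 0.26 rad (15 degrees) (angle between tray_mid's own z axis and vertical above 0.26 rad).
It fails at once if the bumper is forced back by more than 7 mm (value of joint bumper above 0.007 m).
It fails at once if dishes, bottle or rack moved by more than 20 mm (distance of any of dishes, reagent, rack from where it was at the start of the episode above 0.02 m).
It also fails if it takes over 72 s, if anything falls off the work surface, if the arm or the gripper's body presses on something with over 40 N, if the wrist force passes 120 N, or if a joint passes its speed limit or range.

### The arm

A 6-joint arm with a two-finger parallel gripper is mounted at the origin on the work surface. World frame = base frame: x ahead of the robot, y to its left, z up, the work surface at z = 0. Lengths are in mm, angles in rad, forces in N, time in s.
With the tool pointing down it reaches from about 325 to 875 mm from the base axis. Payload 4.4 kg.
Tool frame: the origin (TCP) lies on the centre line of the jaws, within the pads' length; the fingertips stand ahead of it and the grasp point (between the pads) lies 6 mm ahead of it (ctrl.tcp_to_tips is the z of the fingertips in the tool frame, in mm); z points along the fingers, y is the line along which they close (so a half turn about z gives the same grasp; the last joint's range is limited). The gripper opens to 85 mm and grips with 20 to 120 N. Pads are 22 mm wide; open, the fingers measure 114 mm over their backs; the gripper's body (76 mm by 85 mm) begins 54 mm behind the grasp point. The pads swing forward as they close: fully open they stand 13 mm farther back than shut.
Start: joints at [-1.258, 0.207, 1.542, -0, 1.393, -0.15], TCP at [257.215, -514.265, 256.282] pointing down, gripper open.
Joint ranges: [-2.73, 2.73], [-0.86, 2.22], [0.23, 2.46], [-1.11, 4.25], [0.08, 2.63], [-2.82, 2.82]. Speed limits (rad/s): [2.79, 2.79, 3.14, 3.14, 3.14, 3.14].

### API

Orientations are given as a 3x3 rotation matrix whose columns are the frame's x, y, z axes.
In Python, from plant import ctrl, sensors, optics gives the robot as it stands. Calls block until the motion is done:
- ctrl.move_ptp(position, orientation): joint-space move of the TCP to a pose.
- ctrl.move_l(position, rot=None, vel=150, threshold=None): straight line of the TCP; rot=None keeps the orientation; vel is the mean speed in mm/s. With threshold (N) it stops when the force on the tool has changed by that much, and returns True; else False.
- ctrl.set_joints(angles): joint-space move.
- ctrl.gripper_to(opening, force=None): finger opening in mm; force is the grip in N (None keeps the last); returns when the fingers have stopped.
- ctrl.hold(seconds).
- ctrl.solve_ik(position, orientation): joint angles nearest the present ones, or None.
- sensors.read_state(): the state.
- optics.grab_frame(name): name is "scene" or "side" or "wrist"; returns (picture, depth): 400x640x3 uint8, red, green, blue; 400x640 float32, mm along the optical axis (not along the pixel's ray), 0 where there is no reading.
- optics.camera_params(name): a dict with "mtx" (3x3 intrinsics, pixels), "R" (3x3) and "t" (3): a world point X has camera coordinates R X + t; the wrist camera has in their place "T_tool_cam" (4x4, takes a point from camera to tool coordinates, whose origin is the TCP and whose axes are the flange's). Camera axes: x right, y down, z forward; pixel columns grow to the right and rows downward; lengths in mm; the calibration is good to about 2 mm. A picture is of the moment at which its call begins: read the wrist's pose just before it. camera_params takes no time and is no camera call.
A pose or a line that the arm cannot do raises ctrl.MotionError and nothing moves.
- ctrl.finish_job(): hands the job in; it is judged then, once.
The state is a dict: "t": time; "q": joint angles; "qvel": joint speeds; "tau": joint torques, N m; "eef_pos": TCP position; "eef_rot": TCP orientation; "force": force on the tool from outside, world axes, zero at the start; "wrist_torque": the same for the moment, N m; "grip_width": finger opening in mm; "grasp_force": force on a finger pad.
Only numpy, scipy, OpenCV 4.12 (cv2) and the standard library are available. Lean on these libraries where they do the work, as an engineer would, in place of code of your own. Each camera call takes 0.05 s, during which the arm holds its last target. There are 200 camera calls.

## Working session

There is one attempt and no reset: what is moved stays moved. The work goes in short steps, each a Python script; the robot and the scene stay as the last script left them, time stands still between calls to the robot, and variables do not carry over. Pictures are saved under pics/ and viewed, at most 10 in all, crops included, and the job is handed in when it is done.

```bash
ls; mkdir -p pics; cat > h.py <<'E'
import numpy as np, cv2
from plant import ctrl, sensors, optics
def grab(n):
    s=sensors.read_state(); im,d=optics.grab_frame(n); p=optics.camera_params(n)
    if n=='wrist':
        T=np.array(p['T_tool_cam']); W=np.eye(4); W[:3,:3]=s['eef_rot']; W[:3,3]=s['eef_pos']; M=W@T
        R=M[:3,:3]; c=M[:3,3]
    else:
        R=np.array(p['R']).T; c=-R@np.array(p['t'])
    return im,d,np.array(p['mtx']),R,c
def cloud(d,K,R,c):
    v,u=np.mgrid[:d.shape[0],:d.shape[1]]
    P=np.stack([(u-K[0,2])/K[0,0]*d,(v-K[1,2])/K[1,1]*d,d],-1)
    return P@R.T+c
def ray(u,v,z,K,R,c):
    r=R@np.linalg.solve(K,[u,v,1]); return c+r*(z-c[2])/r[2]
def save(n,im,crop=None,s=1):
    if crop: im=im[crop[1]:crop[3],crop[0]:crop[2]]
    cv2.imwrite('pics/'+n+'.png',cv2.resize(im,None,fx=s,fy=s,interpolation=cv2.INTER_CUBIC)[...,::-1])
E
python3 - <<'E'
from h import *
for n in ['scene','side']:
    a=grab(n); save(n,a[0]); np.savez(n,*a); print(n,a[4],a[3][:,2])
print(sensors.read_state()['t'],ctrl.tcp_to_tips)
E
```

```text
pics
scene [1310.26735123   -4.61678403 1065.95662133] [-0.61384781  0.12009014 -0.78023665]
side [301.04487819 965.25433706 895.99313352] [ 0.20260157 -0.69696895 -0.68788581]
0.1 25.0
```

View pics/scene.png

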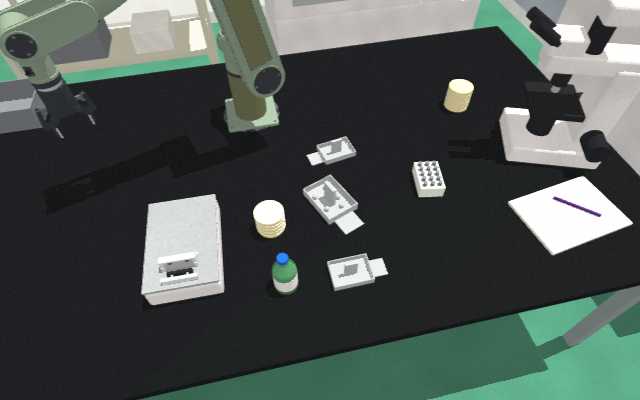

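View pics/side.png

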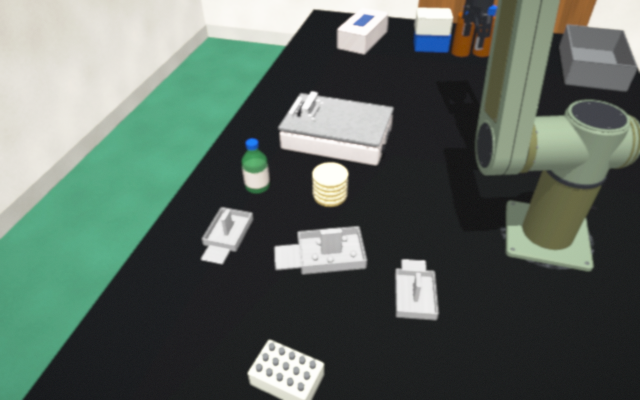

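The scene view shows three trays: (330,200) with balls and its tongue pointing away from the robot, (355,272) and (335,150). The first looks the largest and is the only one with balls. The shaker is at (183,248), with its clip at (178,266). I'll confirm with a crop and measure.

```bash
python3 - <<'E'
from h import *
for n,cr in [('scene',(130,130,400,310))]:
    f=np.load(n+'.npz'); im,d,K,R,c=[f[k] for k in f.files]
    save('crop_'+n,im,cr,2.9)
for n in ['scene','side']:
    f=np.load(n+'.npz'); im,d,K,R,c=[f[k] for k in f.files]; P=cloud(d,K,R,c)
    hsv=cv2.cvtColor(im,cv2.COLOR_RGB2HSV)
    m=((hsv[...,2]>90)&(hsv[...,1]<60)&(P[...,0]>150)&(P[...,0]<1000)&(abs(P[...,1])<500)&(P[...,2]<200)&(d>0)).astype(np.uint8)
    k,l,st,ce=cv2.connectedComponentsWithStats(m)
    for i in range(1,k):
        if st[i,4]<150: continue
        Q=P[l==i]; r=cv2.minAreaRect(Q[:,:2].astype(np.float32))
        print(n,ce[i].round(),st[i,4],'rect',np.round(r[0]),np.round(r[1]),round(r[2],1),'z',np.percentile(Q[:,2],[2,50,98]).round())
        lo=(Q[:,2]<12)
        hi=Q[Q[:,2]>60]
        if st[i,4]<4000 and len(hi): 
            r=cv2.minAreaRect(hi[:,:2].astype(np.float32)); print('  plate',np.round(hi.mean(0)),r)
E
```

```text
scene [332. 151.] 886 rect [279. 254.] [117. 178.] 9.7 z [-0.  7. 62.]
  plate [289. 275.  63.] ((289.7689208984375, 273.06298828125), (12.260064125061035, 34.51488494873047), 10.771222114562988)
scene [419. 185.] 177 rect [512. 493.] [13. 91.] 89.9 z [-0. 32. 51.]
scene [333. 203.] 1932 rect [516. 212.] [237. 130.] 21.4 z [ 1.  8. 80.]
  plate [506. 199.  76.] ((502.398681640625, 198.32525634765625), (51.61830520629883, 15.373892784118652), 23.237255096435547)
scene [183. 250.] 7645 rect [ 567. -274.] [237. 380.] 88.7 z [ 15.  86. 128.]
scene [269. 216.] 845 rect [528.  -5.] [100. 153.] 86.2 z [ 1. 78. 83.]
  plate [561.  -3.  78.] ((558.8499145507812, -2.4559555053710938), (88.61042785644531, 89.15782165527344), 59.90004348754883)
scene [355. 271.] 1541 rect [764. 218.] [102. 166.] 1.8 z [-0.  5. 61.]
  plate [771. 195.  63.] ((771.53857421875, 195.58367919921875), (11.99274730682373, 38.30465316772461), 1.3898961544036865)
scene [286. 284.] 246 rect [766.  13.] [66. 74.] 4.7 z [ 1. 48. 76.]
  plate [789.  13.  69.] ((784.4583129882812, 10.041948318481445), (65.35399627685547, 26.3
[... 473 characters left out ...]
670841217041), 17.78896141052246)
side [225. 234.] 1886 rect [780. 207.] [194. 103.] 89.8 z [-2.  4. 59.]
  plate [772. 196.  61.] ((773.5376586914062, 198.2025604248047), (36.63356018066406, 11.484259605407715), 85.27601623535156)
side [323. 251.] 3478 rect [534. 194.] [221. 150.] 21.8 z [-2.  5. 78.]
  plate [503. 204.  73.] ((503.40740966796875, 201.40420532226562), (49.44981002807617, 15.60237979888916), 20.599821090698242)
side [416. 291.] 2309 rect [291. 248.] [ 94. 172.] 10.2 z [-2.  3. 60.]
  plate [290. 277.  62.] ((290.9645080566406, 275.5998229980469), (9.26928424835205, 36.548492431640625), 12.301070213317871)
side [288. 349.] 182 rect [507. 482.] [ 39. 135.] 87.8 z [-3.  1. 54.]
```

View pics/crop_scene.png

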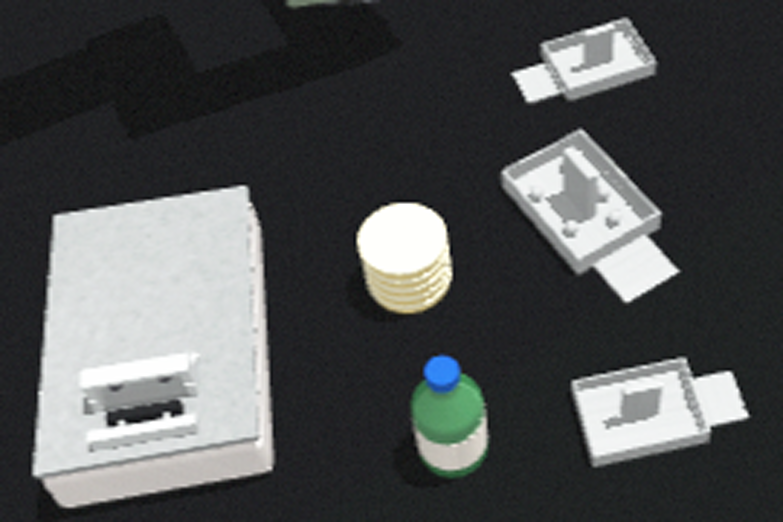

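The largest tray is the one with balls, at about (503,200) with yaw about 0.385. Its plate top is at 80 mm and measures 50x14, while the other two plates are only 62 mm high. Next I look at the shaker and tray with the wrist camera.

```bash
cat >> h.py <<'E'
def down(yaw):  # tool z down, tool y along +-(tray y) for tray yaw
    c,s=np.cos(yaw),np.sin(yaw)
    x=np.array([c,s,0]); z=np.array([0,0,-1.]); return np.stack([x,np.cross(z,x),z],1)
E
python3 - <<'E'
from h import *
s=sensors.read_state(); print(np.round(s['eef_rot'],2).tolist()); T=np.array(optics.camera_params('wrist')['T_tool_cam']); print(T.round(2).tolist())
f=np.load('scene.npz'); im,d,K,R,c=[f[k] for k in f.files]; P=cloud(d,K,R,c).reshape(-1,3)
Q=P[(P[:,2]>80)&(P[:,2]<92)&(P[:,1]<-120)&(P[:,1]>-420)&(P[:,0]>300)&(P[:,0]<800)]
print(cv2.minAreaRect(Q[:,:2].astype(np.float32)))
for yaw in (0,np.pi): 
    for p in ([520,-270,400],[500,200,350]): print(yaw,p,ctrl.solve_ik(p,down(yaw)))
# view shaker
ya=min((0,np.pi),key=lambda y:abs((ctrl.solve_ik([520,-270,400],down(y)))[5]) if ctrl.solve_ik([520,-270,400],down(y)) is not None else 9)
Rt=down(ya); off=Rt@T[:3,3]
ctrl.move_ptp([560-off[0],-275-off[1],400],Rt)
a=grab('wrist'); np.savez('w1',*a); save('w1',a[0]); print(a[4],sensors.read_state()['t'])
E
```

```text
[[0.89, 0.45, -0.0], [0.45, -0.89, 0.0], [0.0, -0.0, -1.0]]
[[-0.0, -0.96, -0.28, 68.91], [1.0, -0.0, 0.0, -1.1], [-0.0, -0.28, 0.96, -117.77], [0.0, 0.0, 0.0, 1.0]]
((604.112548828125, -257.88616943359375), (201.41749572753906, 304.3910827636719), 88.46890258789062)
0 [520, -270, 400] [-6.26569090e-01  1.60692383e-01  1.30435014e+00 -4.44089210e-16
  1.67655013e+00  9.44227236e-01]
0 [500, 200, 350] [ 2.19745437e-01  7.09366250e-02  1.50277423e+00 -4.44089210e-16
  1.56788179e+00  1.79054176e+00]
3.141592653589793 [520, -270, 400] [-6.26569090e-01  1.60692383e-01  1.30435014e+00 -4.44089210e-16
  1.67655013e+00 -2.19736542e+00]
3.141592653589793 [500, 200, 350] [ 2.19745437e-01  7.09366250e-02  1.50277423e+00 -4.44089210e-16
  1.56788179e+00 -1.35105089e+00]
[ 559.28275671 -276.29356897  516.86456214] 1.5083
```

View pics/w1.png

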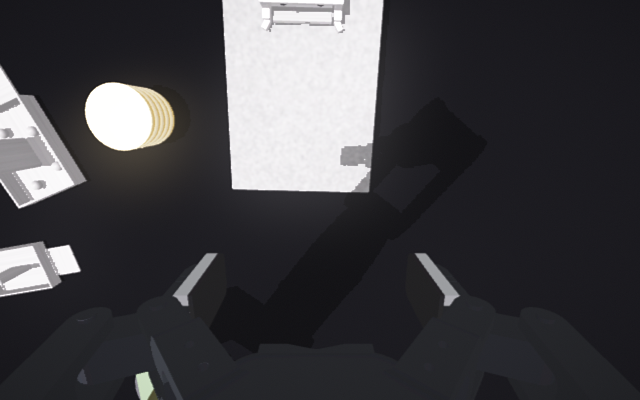

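The wrist view shows the platform at (222–380, 0–190) with the clip cut off at the top, around (303,15). I move further out for a full view of the clip, then go above the tray.

```bash
python3 - <<'E'
from h import *
ctrl.move_ptp([690,-258,340],down(0))
a=grab('wrist'); np.savez('w2',*a); save('w2',a[0]); 
P=cloud(a[1],*a[2:]); 
Q=P[(P[...,2]>81)&(P[...,2]<90)&(P[...,1]<-130)&(P[...,0]>420)]
print('plat z',np.median(Q[:,2]),cv2.minAreaRect(Q[:,:2].astype(np.float32)), sensors.read_state()['t'])
for x0 in range(460,660,25):   # platform side edges
    q=Q[abs(Q[:,0]-x0)<4]; print(x0, np.percentile(q[:,1],[0.3,99.7]).round(1) if len(q) else '')
Q=P[(P[...,2]>100)&(P[...,2]<135)&(P[...,1]<-130)&(P[...,0]>600)]; print('clip',cv2.minAreaRect(Q[:,:2].astype(np.float32)),np.percentile(Q[:,2],[50,90,98]))
E
```

```text
plat z 84.80769199143407 ((604.495849609375, -257.1907653808594), (200.55560302734375, 300.1794738769531), 88.4982681274414) 2.4
460 [-353.  -154.8]
485 [-352.8 -154.7]
510 [-354.1 -156.4]
535 [-354.3 -157. ]
560 [-355.4 -157.3]
585 [-355.2 -157.8]
610 [-356.2 -158. ]
635 [-356.9 -158.7]
clip ((706.428955078125, -260.09478759765625), (93.90808868408203, 68.8045654296875), 88.47259521484375) [127.03963977 128.6756797  129.29622462]
```

View pics/w2.png

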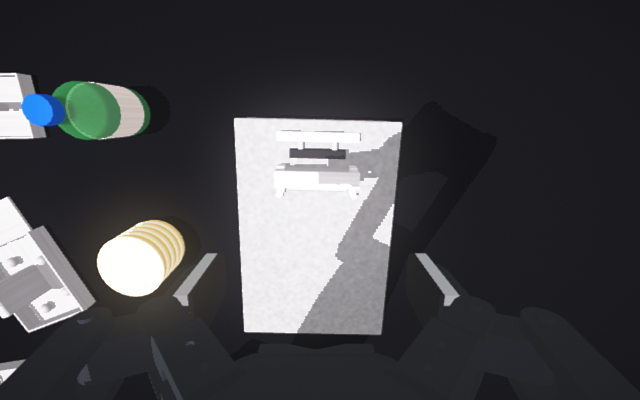

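The full clip is visible: bridge at (275–360,165–190), black bumper at (318,153) and end plate at row 136. The platform measures 200.6x300.2 as specified, with yaw -0.0262, which puts the clip point at about (699.5,-259.7,85). The tray is next.

```bash
python3 - <<'E'
from h import *
f=np.load('w2.npz'); im,d,K,R,c=[f[k] for k in f.files]; P=cloud(d,K,R,c)
g=im.sum(2)<150; g[:146]=0; g[159:]=0; g[:,:285]=0; g[:,350:]=0
Q=P[g]; u=np.array([np.cos(.0262),-np.sin(.0262)]); s=(Q[:,:2]-[699.5,-259.7])@u
print('black',len(Q),np.percentile(s,[2,10,50,90,98]).round(1),np.percentile(Q[:,2],[5,50,95]).round(1))
y=0.385; Rt=down(y)
ctrl.move_ptp(np.array([503,200,300])+45*Rt[:,0],Rt)
a=grab('wrist'); np.savez('w3',*a); save('w3',a[0]); P=cloud(a[1],*a[2:]).reshape(-1,3)
near=(np.hypot(P[:,0]-503,P[:,1]-200)<170)
pl=P[near&(P[:,2]>70)&(P[:,2]<90)]; print('plate',cv2.minAreaRect(pl[:,:2].astype(np.float32)),np.median(pl[:,2]))
rim=P[near&(P[:,2]>20)&(P[:,2]<33)&(np.hypot(P[:,0]-503,P[:,1]-200)<105)]; print('rim',cv2.minAreaRect(rim[:,:2].astype(np.float32)))
g=a[0].reshape(-1,3).min(1)>110
al=P[near&g&(P[:,2]<33)&(P[:,2]>-5)]; print('all',cv2.minAreaRect(al[:,:2].astype(np.float32)),sensors.read_state()['t'])
E
```

```text
Traceback (most recent call last):
IndexError: index -1 is out of bounds for axis 0 with size 0
```

```bash
python3 - <<'E'
from h import *
f=np.load('w2.npz'); im,d,K,R,c=[f[k] for k in f.files]; P=cloud(d,K,R,c)
u=np.array([np.cos(.0262),-np.sin(.0262)])
print([(v,im[v,318].tolist(),((P[v,318,:2]-[699.5,-259.7])@u).round(1),P[v,318,2].round(1)) for v in range(138,192,3)])
y=0.385; Rt=down(y)
ctrl.move_ptp(np.array([503,200,300])+45*Rt[:,0],Rt)
a=grab('wrist'); np.savez('w3',*a); save('w3',a[0]); P=cloud(a[1],*a[2:]).reshape(-1,3)
near=(np.hypot(P[:,0]-503,P[:,1]-200)<170)
pl=P[near&(P[:,2]>70)&(P[:,2]<90)]; print('plate',cv2.minAreaRect(pl[:,:2].astype(np.float32)),np.median(pl[:,2]))
rim=P[near&(P[:,2]>20)&(P[:,2]<33)&(np.hypot(P[:,0]-503,P[:,1]-200)<105)]; print('rim',cv2.minAreaRect(rim[:,:2].astype(np.float32)))
g=a[0].reshape(-1,3).min(1)>110
al=P[near&g&(P[:,2]<33)&(P[:,2]>-5)]; print('all',cv2.minAreaRect(al[:,:2].astype(np.float32)),sensors.read_state()['t'])
E
```

```text
[(138, [255, 255, 255], np.float64(34.6), np.float64(102.9)), (141, [255, 255, 255], np.float64(31.2), np.float64(102.2)), (144, [241, 239, 241], np.float64(26.4), np.float64(85.5)), (147, [245, 243, 245], np.float64(22.7), np.float64(84.3)), (150, [91, 86, 92], np.float64(20.7), np.float64(99.3)), (153, [96, 92, 98], np.float64(17.2), np.float64(99.5)), (156, [95, 91, 97], np.float64(13.6), np.float64(98.3)), (159, [244, 241, 244], np.float64(8.4), np.float64(86.0)), (162, [241, 240, 242], np.float64(4.6), np.float64(84.9)), (165, [167, 163, 167], np.float64(1.1), np.float64(86.2)), (168, [170, 167, 171], np.float64(-2.2), np.float64(88.6)), (171, [197, 194, 198], np.float64(-2.8), np.float64(106.0)), (174, [247, 245, 247], np.float64(-2.2), np.float64(128.8)), (177, [249, 248, 249], np.float64(-5.5), np.float64(128.7)), (180, [248, 247, 249], np.float64(-9.1), np.float64(127.5)), (183, [250, 249, 250], np.float64(-12.3), np.float64(128.6)), (186, [255, 255, 255], np.float64(-15.8), np.float64(127.9)), (189, [252, 251, 252], np.float64(-26.5), np.float64(96.9))]
plate ((526.4742431640625, 122.3990478515625), (49.57634353637695, 177.6667938232422), 17.50908660888672) 79.23027410609279
rim ((501.8690490722656, 199.67495727539062), (149.55935668945312, 110.43355560302734), 21.818439483642578)
all ((499.83758544921875, 148.6561279296875), (297.9530334472656, 239.34996032714844), 10.347722053527832) 4.2583
```

View pics/w3.png

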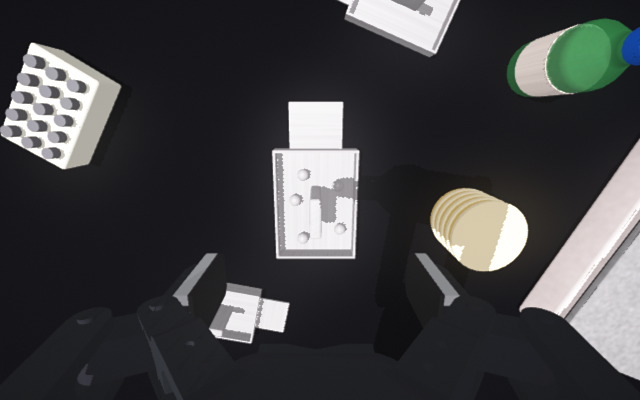

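The tray rim measures 149.6x110.4, centred at (501.9,199.7) with yaw 0.381, which matches the given size. All the balls are around the plate at (300–340,175–238). From depth, the bumper face is about 12 mm beyond the clip point. Now I grasp and lift.

```bash
python3 - <<'E'
from h import *
Rt=down(0.381); c=np.array([501.9,199.7,0])
ctrl.gripper_to(42,80)
ctrl.move_l(c+[0,0,130],Rt,vel=200)
print(ctrl.move_l(c+[0,0,68],vel=60,threshold=6))
ctrl.gripper_to(0,80); s=sensors.read_state(); print(s['grip_width'],s['grasp_force'],s['force'].round(1) if hasattr(s['force'],'round') else s['force'],np.round(s['eef_pos'],1))
ctrl.move_l(c+[0,0,78],vel=30)
ctrl.move_l(c+[0,0,235],vel=100); ctrl.hold(.3)
s=sensors.read_state(); print(s['grip_width'],np.round(s['force'],2),np.round(s['wrist_torque'],3),s['t'])
a=grab('side'); save('lift',a[0],(200,80,440,260),3); np.savez('lift',*a)
E
```

```text
False
13.272709108435132 78.45605492591858 [-0.1 -0.7  2.6] [502.4 199.7  68.6]
12.924615098700674 [-1.07  0.57 -2.66] [-0.043  0.034  0.028] 9.8417
```

View pics/lift.png

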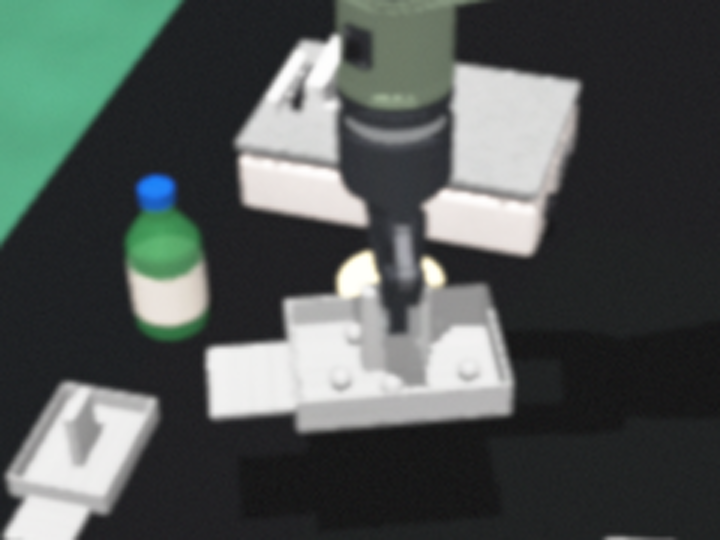

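The tray is held level and balls are visible on its floor. I carry it across and lower it with its tip about 50 mm before the clip point.

```bash
cat >> h.py <<'E'
YS=-0.0262; U=np.array([np.cos(YS),np.sin(YS),0]); CL=np.array([699.5,-259.7,0])
def at(tip,z): return CL+(tip-135)*U+[0,0,z]   # TCP for tongue tip at s=tip
def st(): 
    s=sensors.read_state(); F=np.array(s['force']); p=np.array(s['eef_pos'])
    return round((p-CL)@U+135,2),round(p[2],2),round(F@U,2),round(F[2],2),round(F[1],2)
E
python3 - <<'E'
from h import *
ctrl.move_l(at(-52,235),down(YS),vel=130); ctrl.hold(.3)
ctrl.move_l(at(-52,165),vel=70); ctrl.hold(.2); print(st())
print(ctrl.move_l(at(-52,150),vel=12,threshold=3)); print(st(),sensors.read_state()['t'])
a=grab('wrist'); save('w4',a[0]); np.savez('w4',*a)
P=cloud(a[1],*a[2:]); q=P[(P[...,2]>105)&(P[...,2]<118)&(P[...,0]<600)&(P[...,1]<-150)]; print(cv2.minAreaRect(q[:,:2].astype(np.float32)),np.median(q[:,2]))
E
```

```text
(np.float64(-51.67), np.float64(165.63), np.float64(0.51), np.float64(-3.67), np.float64(-0.36))
True
(np.float64(-52.04), np.float64(153.61), np.float64(0.15), np.float64(4.89), np.float64(-0.22)) 16.0833
((512.1159057617188, -254.3341827392578), (111.08871459960938, 148.05039978027344), 88.45610809326172) 112.74517658275732
```

View pics/w4.png

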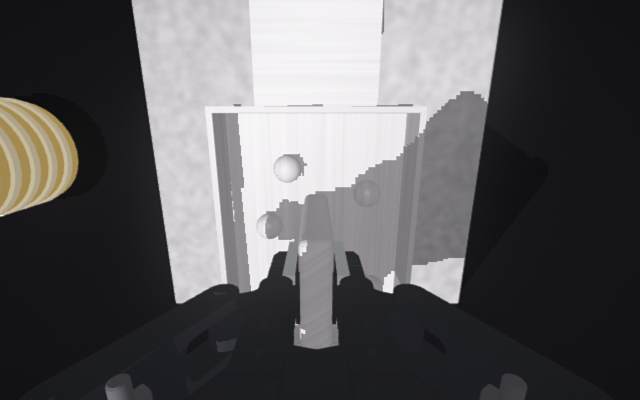

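The tray is flat on the platform (TCP z 153.6 as predicted) and in line, with balls visible at (287,168), (367,192) and (268,226). I now slide the tongue in, logging the force.

```bash
python3 - <<'E'
from h import *
ctrl.move_l(at(-36,153.6),vel=30); print(st())
for t in [-28,-20,-15,-10,-6,-3,0,2,4,6]:
    ctrl.move_l(at(t,153.6),vel=12); print(st())
    if abs(st()[2])>18: break
print(sensors.read_state()['t'],sensors.read_state()['grip_width'])
E
```

```text
(np.float64(-35.74), np.float64(153.63), np.float64(-1.14), np.float64(1.96), np.float64(0.42))
(np.float64(-27.84), np.float64(153.64), np.float64(-4.33), np.float64(5.39), np.float64(0.77))
(np.float64(-19.87), np.float64(153.62), np.float64(-4.13), np.float64(4.44), np.float64(1.26))
(np.float64(-17.06), np.float64(153.8), np.float64(-11.56), np.float64(9.25), np.float64(1.35))
(np.float64(-11.66), np.float64(153.7), np.float64(-10.01), np.float64(8.05), np.float64(0.31))
(np.float64(-7.37), np.float64(153.72), np.float64(-9.55), np.float64(7.33), np.float64(1.57))
(np.float64(-4.34), np.float64(153.7), np.float64(-8.67), np.float64(6.99), np.float64(0.85))
(np.float64(-1.35), np.float64(153.69), np.float64(-8.46), np.float64(6.49), np.float64(-0.2))
(np.float64(0.62), np.float64(153.7), np.float64(-9.29), np.float64(7.17), np.float64(0.88))
(np.float64(2.64), np.float64(153.7), np.float64(-8.57), np.float64(7.91), np.float64(-0.38))
(np.float64(4.63), np.float64(153.7), np.float64(-9.43), np.float64(7.12), np.float64(0.68))
21.875 12.821584096443221
```

```bash
python3 - <<'E'
from h import *
b=9.0; n=0
for t in np.arange(7,20,0.7):
    ctrl.move_l(at(t,153.6),vel=8); ctrl.hold(.1); F=np.mean([st()[2]]); print(round(t,1),st())
    n=n+1 if -F>b+4.3 else 0
    if -F>b+5.3 or n>=2: break
print(sensors.read_state()['t'],sensors.read_state()['grip_width'])
E
```

```text
7.0 (np.float64(5.52), np.float64(153.72), np.float64(-10.56), np.float64(7.96), np.float64(-0.1))
7.7 (np.float64(6.19), np.float64(153.73), np.float64(-8.57), np.float64(8.02), np.float64(0.52))
8.4 (np.float64(6.86), np.float64(153.72), np.float64(-10.16), np.float64(7.76), np.float64(0.42))
9.1 (np.float64(7.58), np.float64(153.74), np.float64(-10.3), np.float64(7.53), np.float64(1.16))
9.8 (np.float64(8.28), np.float64(153.68), np.float64(-9.63), np.float64(6.89), np.float64(0.24))
10.5 (np.float64(8.96), np.float64(153.7), np.float64(-9.35), np.float64(7.66), np.float64(0.92))
11.2 (np.float64(9.67), np.float64(153.7), np.float64(-9.39), np.float64(7.32), np.float64(0.74))
11.9 (np.float64(10.37), np.float64(153.71), np.float64(-9.93), np.float64(7.65), np.float64(1.07))
12.6 (np.float64(11.08), np.float64(153.68), np.float64(-9.35), np.float64(8.12), np.float64(-0.31))
13.3 (np.float64(11.78), np.float64(153.72), np.float64(-10.02), np.float64(7.65), np.float64(0.43))
14.0 (np.float64(12.37), np.float64(153.74), np.float64(-10.57), np.float64(7.59), np.float64(-0.04))
14.7 (np.float64(12.49), np.float64(153.8), np.float64(-12.86), np.float64(9.43), np.float64(0.96))
15.4 (np.float64(12.94), np.float64(153.82), np.float64(-13.28), np.float64(9.8), np.float64(1.09))
16.1 (np.float64(13.47), np.float64(153.91), np.float64(-13.98), np.float64(10.09), np.float64(0.89))
16.8 (np.float64(13.99), np.float64(153.9), np.float64(-15.25), np.float64(10.37), np.float64(1.16))
27.15 13.552023825175395
```

The bumper is felt at about 12.3 mm, which agrees with the visual estimate. I press on to about 4 mm.

```bash
python3 - <<'E'
from h import *
for t in np.arange(17.5,23,0.6):
    ctrl.move_l(at(t,153.6),vel=8); ctrl.hold(.1); s=st(); print(round(t,1),s)
    if s[0]>16.1 or -s[2]>19.5: break
ctrl.hold(.3); print(st())
a=grab('wrist'); np.savez('w5',*a); save('w5',a[0])
P=cloud(a[1],*a[2:]); q=P[(P[...,2]>107)&(P[...,2]<118)&(P[...,0]<655)&(P[...,1]<-150)]; print(cv2.minAreaRect(q[:,:2].astype(np.float32)))
f=np.load('w4.npz'); A=[f[k] for k in f.files]
def front(A):
    P=cloud(A[1],*A[2:]); s=(P-CL)@U; w=(P-CL)@np.array([-U[1],U[0],0])
    m=(P[...,2]>110)&(P[...,2]<116)&(abs(w)<45)&(s>-120-60)&(s<-30); return np.percentile(s[m],[50,90,98])
print(front(A),front(a),sensors.read_state()['t'])
E
```

```text
17.5 (np.float64(14.48), np.float64(153.9), np.float64(-15.71), np.float64(12.57), np.float64(0.29))
18.1 (np.float64(14.93), np.float64(153.99), np.float64(-15.34), np.float64(11.74), np.float64(0.53))
18.7 (np.float64(15.35), np.float64(153.97), np.float64(-16.58), np.float64(11.68), np.float64(1.1))
19.3 (np.float64(15.72), np.float64(153.64), np.float64(-15.21), np.float64(12.37), np.float64(0.35))
19.9 (np.float64(15.87), np.float64(153.7), np.float64(-18.13), np.float64(11.92), np.float64(1.21))
20.5 (np.float64(16.26), np.float64(153.73), np.float64(-18.37), np.float64(12.47), np.float64(1.21))
(np.float64(16.26), np.float64(153.72), np.float64(-18.04), np.float64(12.84), np.float64(1.36))
((580.375, -256.444580078125), (110.80228424072266, 147.7981719970703), 88.53819274902344)
[-114.91427736 -113.49909524 -113.46280813] [-46.73663824 -45.76808135 -45.2955283 ] 29.6
```

View pics/w5.png

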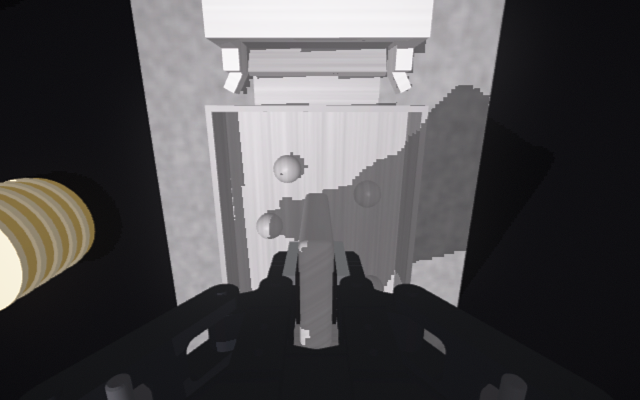

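There is no slip: the tray moved 68.2 mm and the TCP 68.3 mm. The tongue is between the cheeks under the jaw, with the bumper pressed about 3.9 mm. I release, retreat and check.

```bash
python3 - <<'E'
from h import *
ctrl.gripper_to(40); print(st())
p=np.array(sensors.read_state()['eef_pos'])
ctrl.move_l(p+[0,0,20],vel=40); ctrl.move_l(p+[0,0,120],vel=120)
ctrl.move_l([690,-258,340],down(0),vel=200); ctrl.hold(.2)
a=grab('wrist'); np.savez('w6',*a); save('w6',a[0],(220,100,420,400),2)
P=cloud(a[1],*a[2:]); s=(P-CL)@U; w=(P-CL)@np.array([-U[1],U[0],0])
q=P[(P[...,2]>107)&(P[...,2]<118)&(P[...,0]<655)&(P[...,1]<-150)]; r=cv2.minAreaRect(q[:,:2].astype(np.float32)); print(r, (np.array([*r[0],0])-CL)@U+135)
m=(P[...,2]>96)&(P[...,2]<102)&(abs(w)<25)&(s>5)&(s<26)&(a[0].max(2)<130); print('bumper',m.sum(),np.percentile(s[m],[2,50,98]) if m.any() else '')
f=np.load('w2.npz'); A=[f[k] for k in f.files]; P=cloud(A[1],*A[2:]); s=(P-CL)@U; w=(P-CL)@np.array([-U[1],U[0],0])
m=(P[...,2]>96)&(P[...,2]<102)&(abs(w)<25)&(s>5)&(s<26)&(A[0].max(2)<130); print('before',m.sum(),np.percentile(s[m],[2,50,98]))
print(sensors.read_state()['t'])
E
```

```text
(np.float64(20.82), np.float64(153.05), np.float64(0.13), np.float64(-0.13), np.float64(0.37))
((577.705322265625, -256.4313659667969), (110.08686828613281, 151.73919677734375), 88.5855484008789) 13.161493829313002
bumper 363 [13.89451083 18.56553277 23.2807842 ]
before 358 [11.9280748  16.56234057 21.23215581]
32.6167
```

View pics/w6.png

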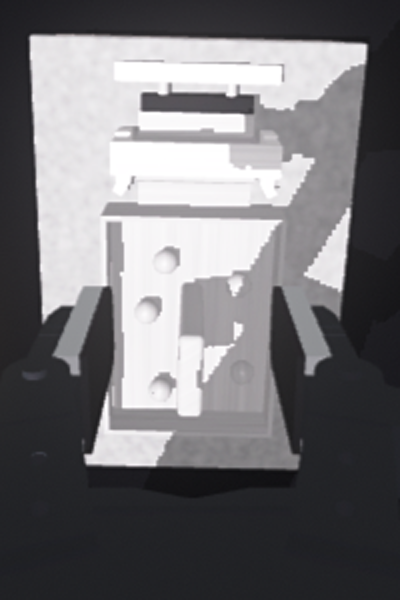

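All five balls are in the tray, and the bumper is still pressed about 2 mm after some rebound on release. I check for creep, then hand in.

```bash
python3 - <<'E'
from h import *
def b():
    a=grab('wrist'); P=cloud(a[1],*a[2:]); s=(P-CL)@U; w=(P-CL)@np.array([-U[1],U[0],0])
    m=(P[...,2]>96)&(P[...,2]<102)&(abs(w)<25)&(s>5)&(s<26)&(a[0].max(2)<130); return np.percentile(s[m],[2,50,98]).round(2)
x=b(); ctrl.hold(3); y=b(); print(x,y,sensors.read_state()['t'])
if y[1]>17.8: print(ctrl.finish_job())
E
```

```text
[13.98 18.62 23.22] [13.94 18.67 23.25] 35.7167
the job is handed in; nothing more can be done
None
```

I handed the job in at about 36 s: the tray sits clipped on the shaker with all five balls in it, pushed until the bumper gave about 3.9 mm; it sprang back on release and holds at about 2 mm, with no creep over a 3 s check.

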